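Hang the brass lantern and slide it into its marked notch

ROBOT

A 7-joint arm with a two-finger parallel gripper is mounted at the origin on the work surface. World frame = base frame: x ahead of the robot, y to its left, z up, the work surface at z = 0. Lengths are in m, angles in rad, forces in N, time in s.
With the tool pointing down it reaches from about 0.4 to 0.875 m from the base axis. Payload 19.3 kg.
Tool frame: the origin (TCP) lies at the very end of the fingers, on their centre line; the grasp point (between the pads) lies 19 mm behind it; z points along the fingers, y is the line along which they close (so a half turn about z gives the same grasp; the last joint's range is limited). The gripper opens to 85 mm and grips with 20 to 120 N. Pads are 22 mm wide; open, the fingers measure 114 mm over their backs; the gripper's body (76 mm by 85 mm) begins 54 mm behind the grasp point. The pads swing forward as they close: fully open they stand 13 mm farther back than shut.
Start: joints at [-1.397, 0.521, -0.036, 1.599, 0.021, 1.021, -0.113], TCP at [0.151, 0.607, 0.197] pointing down, gripper open.
Joint ranges: [-2.91, 2.91], [-0.3, 2.13], [-1.5, 1.42], [0.17, 2.43], [-1.26, 4.41], [0.16, 1.93], [-2.52, 2.52]. Speed limits (rad/s): [1.89, 1.89, 2.39, 2.39, 3.01, 3.01, 3.01].

INTERFACE

Orientations are given as [roll, pitch, yaw] about the fixed x, y, z axes, in that order (R = Rz(yaw) Ry(pitch) Rx(roll)).
In Python, from workcell import observe, grab_frame, job_done gives the robot as it stands.
- The arm moves only by the tool move_arm, never from a script. Its argument "plan" is a list that holds one entry, the list of rows, each a list of 7 numbers: the shift along the tool's x, y, z each as a share of 0.02 m, from -1 to 1, then the turn, a rotation vector about the tool's x, y, z each as a share of 6 degrees, from -1 to 1, then the opening, from -1 (shut) to 1 (fully open). A call has exactly 10 rows; each row shifts and turns the commanded pose from where the row before left it, along the tool's axes as they then stand; what a row does not reach is not made up. A row lasts 1/10 s, in which the tool goes at most 50 mm and 8.59 degrees, less where a joint would pass 70% of its speed; a pose out of reach is approached as far as the arm can. A call with a number of a shift or a turn outside -1 to 1 is refused whole. A call with a gripper value outside its range is refused whole. The fingers move at their own pace and stop on an object; "grip_force" is the grip in N (left out, the last holds). Time passes only in rows, so rows that do not move let the fingers close, or fill a call up. It gives the time, the measured TCP pose, the force, the opening and the grip force at its end, in the units of the state.
- observe(): the state, without advancing time (a new reading comes with each control period).
- grab_frame(name): name is "scene" or "top"; returns a dict with "color" (480x640x3 uint8, red, green, blue), "intrinsics" (3x3 intrinsics, pixels), "position" and "orientation" of the camera in the world. Camera axes: x right, y down, z forward; pixel columns grow to the right and rows downward; lengths in m; the calibration is good to about 2 mm. A picture is of the moment at which its call begins. There is no depth.
- job_done(): hands the job in; it is judged then, once.
The state is a dict: "clock": time; "qpos": joint angles; "qd": joint speeds; "joint_efforts": joint torques, N m; "position": TCP position; "tool_rot": TCP orientation; "force": force on the tool from outside, world axes, zero at the start; "moment": the same for the moment, N m; "grip_width": finger opening in m; "finger_force": force on a finger pad.
Only numpy, scipy, OpenCV 4.12 (cv2) and the standard library are available. Lean on these libraries where they do the work, as an engineer would, in place of code of your own. Each camera call takes 0.05 s, during which the arm holds its last target. There are 200 camera calls.

TASK

Hook the small brass lantern over the bare middle of the wooden rail, between its two notches, and then slide it along the rail, without lifting it off, towards the yellow tile until its hook drops fully into the notch on that side. Leave it hanging straight there, with no more than a slight sway, and leave the other things on the table where they stand.

Things in the scene. Friction and masses are not known exactly. Their poses are not given: they have to be found in the camera images.
- lantern: Loose brass lantern standing upright on the table, about 0.3 kg: body 68 mm across, 76 mm high, with a black strap hook and a wooden grip block on top, 189 mm high in all. Origin: centre of its underside, z up. The hook is a C seen along y, open to +x: lantern x must be square to the rail and point across it when it is hooked on.
- hook_roof (a point): Middle of the underside of the hook's roof, 143 mm above the lantern's origin, same axes: it rests on the rail. Strap 24 mm wide (y), roof 6 mm thick, legs 5 mm thick, 26 mm apart inside. The +x leg ends free 16 mm below this point; the -x leg runs down to a cross strap over the body, its top 54 mm below this point. The rail goes in level from +x, through the 38 mm mouth under the free leg.
- lantern_grip (a point): Middle of the wooden grip block, 171 mm above the lantern's origin, same axes. The block is 22 mm (x) by 24 mm (y) by 40 mm high, 149 to 189 mm above the origin, and stands on the hook's roof; pinch it from above.
- stand: Fixed stand: dark base board 18 mm thick, x -45 to +105 mm, y -235 to +235 mm, with black posts 208 mm high at y = -222 and +222 mm that carry a pale wooden rail along y, straight above the origin. Rail: 18 mm thick (x), 22 mm high, flat top 215 mm above the table. Origin: on the table under the rail's middle, z up.
- rail_middle (a point): Middle of the rail's top face, 215 mm above the table, axes as the stand's: where to hook the lantern on, within 25 mm. The rail is level for 60 mm either side; beyond, on each side, its top has one notch with upright walls, 32 mm long (y), 8 mm deep (floor 207 mm above the table). A hook over the notch drops 8 mm.
- yellow_tile: Fixed yellow tile, 40 by 76 mm, 4 mm thick, on the base board 75 mm beyond the rail (+x); origin: centre of its underside, y along the rail. It is on either side of the middle and marks the stretch where the wanted notch lies. The notch's exact place differs each time and is not reported: its centre is up to 22 mm either way (along y) from the tile's middle.
- green_tile: Fixed green tile of the same size, marking the other notch (not wanted).
- cactus: Bystander, loose: small round cactus in a brown pot, 72 mm across, 78 mm high. Origin: centre of its underside.
- tumbler: Bystander, loose: amber glass tumbler, 72 mm across, 70 mm high, open top. Origin: centre of its underside.
- shell: Bystander, loose: big pale sea shell, 118 mm long, 60 mm high, lying on the table. Origin: centre of its underside.

How it is judged:
On the way:
1. the lantern's hook rests on the rail's top in its bare middle, within 35 mm of the middle (y of hook_roof in the frame of stand between -0.035 and 0.035 m and x of hook_roof in the frame of stand between -0.008 and 0.008 m and z of hook_roof in the frame of stand between 0.21 and 0.218 m), for 0.15 s.
At the end, for the whole second after the job is handed in: The lantern hangs in the notch on the yellow tile's side: its hook's roof within 3 mm of the notch's floor, less than 10 mm off the rail's line and within 32 mm of the tile's middle along the rail; within 0.2 rad of upright, with at most a slight sway (80 mm/s, 0.6 rad/s) (y of hook_roof in the frame of yellow_tile between -0.032 and 0.032 m and x of hook_roof in the frame of stand between -0.01 and 0.01 m and z of hook_roof in the frame of stand between 0.2 and 0.21 m and angle between lantern's own z axis and vertical below 0.2 rad and linear speed of lantern below 0.08 m/s and angular speed of lantern below 0.6 rad/s); the robot touches nothing.
It fails at once if the lantern is lifted more than 12 mm off the rail (or carried over the rail) away from the bare middle: the hook within 30 mm of the rail's line, more than 60 mm from its middle (x of hook_roof in the frame of stand between -0.03 and 0.03 m and z of hook_roof in the frame of stand above 0.227 m and (y of hook_roof in the frame of stand between 0.06 and 0.2 m or y of hook_roof in the frame of stand between -0.2 and -0.06 m)).
It fails at once if the cactus, tumbler or shell is moved more than 30 mm (distance of any of cactus, tumbler, shell from where it was at the start of the episode above 0.03 m).
It also fails if it takes over 64 s, if anything falls off the work surface, if the arm or the gripper's body presses on something with over 40 N, if the wrist force passes 120 N, or if a joint passes its speed limit or range.

## Working session

There is one attempt and no reset: what is moved stays moved. The work goes in short steps, Python scripts to look and compute and a tool call to move; the robot and the scene stay as the last step left them, time stands still between calls to the robot, and variables do not carry over. Pictures are saved under pics/ and viewed, at most 10 in all, crops included, and the job is handed in when it is done.

Besides the shell and the picture viewer there is one more tool, called as name(argument=value, ...) on one line, values as JSON. move_arm: Moves the arm, as the interface text tells. Shift numbers are shares of 0.02 m and turn numbers shares of 6 degrees, none past 1 either way. Its arguments: {"type":"object","properties":{"plan":{"type":"array"},"grip_force":{"type":"number"}},"required":["plan"]}

```bash
mkdir -p pics
python3 - <<'E'
from workcell import observe, grab_frame
import cv2,pickle
s=observe(); print(s)
for n in("scene","top"):
    f=grab_frame(n); pickle.dump(f,open(n+"0.pkl","wb")); cv2.imwrite(f"pics/{n}0.png",f["color"][:,:,::-1]); print(n,f["intrinsics"],f["position"],f["orientation"])
E
```

```text
{'clock': 0.0, 'qpos': array([-1.39720619,  0.52198317, -0.03630735,  1.59997334,  0.02123339,
        1.02110001, -0.11275545]), 'qd': array([-1.35971712e-05,  1.80923988e-03,  1.09312322e-03, -4.36591719e-04,
        2.03579760e-03, -2.71630516e-03, -3.48923880e-04]), 'joint_efforts': array([-3.86936481e-04, -9.27109337e+01,  1.98013522e+00, -3.69942033e+01,
        1.78848964e-02,  8.00788868e-03,  1.46922021e-04]), 'position': array([0.15083708, 0.6061603 , 0.19645762]), 'tool_rot': array([-3.14052038e+00,  1.14524032e-04,  2.89783660e+00]), 'force': array([ 0.02366713,  0.27494345, -0.28115759]), 'moment': array([-0.04835417, -0.02793153,  0.03477259]), 'finger_force': 0.0, 'grip_width': 0.08526757419476592}
scene [[532.67356356   0.         315.69608551]
 [  0.         532.67356356 242.08354746]
 [  0.           0.           1.        ]] [1.019038   0.4984967  1.00766888] [-2.51618712 -0.00372922  2.3176147 ]
top [[507.55521876   0.         322.79385034]
 [  0.         507.55521876 242.00542335]
 [  0.           0.           1.        ]] [0.48824529 0.09591231 1.22252308] [-3.03922121  0.00377033 -1.57697449]
```

View pics/scene0.png

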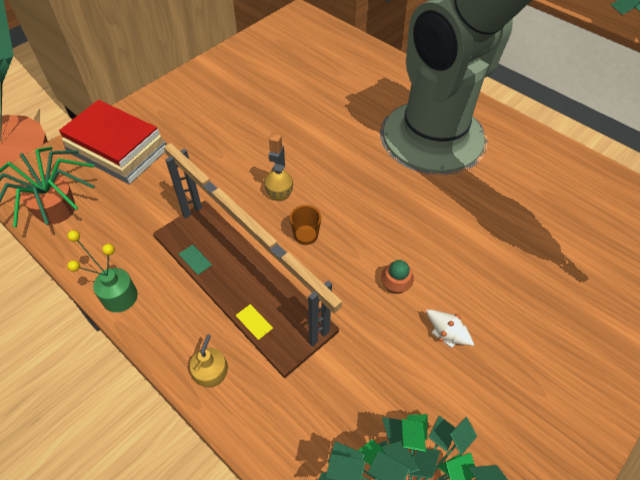

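View pics/top0.png

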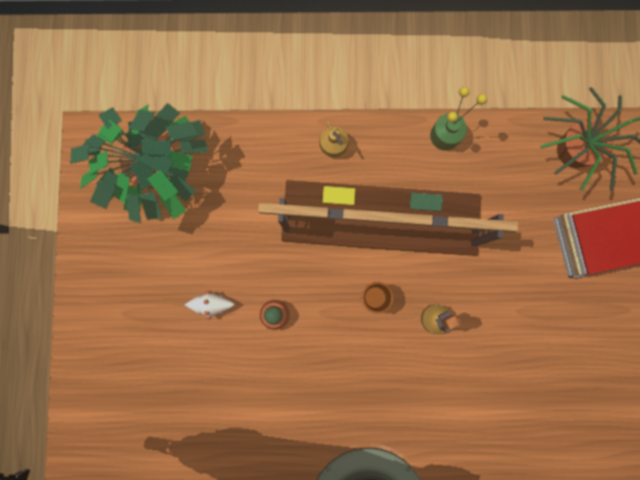

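The brass lantern with the wooden grip is at about scene (278,165) and top (437,320). The yellow tile is at scene (254,322) and top (339,195), the left/+y side, and the dark notches show at top (336,213) and (440,220). I'll zoom in for detail.

```bash
cat > h.py <<'E'
import numpy as np,cv2,pickle
from scipy.spatial.transform import Rotation as Ro
from scipy.optimize import least_squares
F={n:pickle.load(open(n+"0.pkl","rb")) for n in("scene","top")}
def proj(n,P):
    f=F[n];R=Ro.from_euler('xyz',f["orientation"]).as_matrix()
    p=(np.atleast_2d(P)-f["position"])@R@f["intrinsics"].T
    return p[:,:2]/p[:,2:]
def plane(n,uv,z):
    f=F[n];R=Ro.from_euler('xyz',f["orientation"]).as_matrix()
    d=R@np.linalg.solve(f["intrinsics"],[*uv,1]);o=np.array(f["position"])
    return (o+d*(z-o[2])/d[2]).round(4)
E
python3 - <<'E'
from h import *
for n in F: print(n,proj(n,[[0,0,0],[.15,.607,.2],[.15,.607,.5]]).round())
a=F["scene"]["color"][115:215,235:335]; b=F["top"]["color"][285:350,410:475]
im=np.hstack([cv2.resize(a,(400,400),interpolation=2),cv2.resize(b,(400,400),interpolation=2)])
cv2.imwrite("pics/z1.png",im[:,:,::-1])
a=F["scene"]["color"][135:385,145:355]; b=F["top"]["color"][170:260,250:525]
cv2.imwrite("pics/z2.png",np.vstack([cv2.resize(b,(825,270),interpolation=2)[:,:800]])[:,:,::-1])
cv2.imwrite("pics/z3.png",cv2.resize(a,(504,600),interpolation=2)[:,:,::-1])
E
```

```text
scene [[434. 136.]
 [676. 251.]
 [794. 128.]]
top [[368. 508.]
 [ 62. 471.]
 [-52. 548.]]
```

View pics/z1.png

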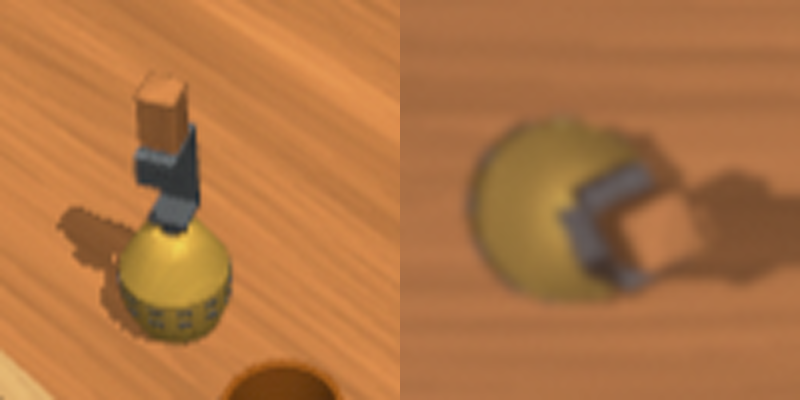

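View pics/z2.png

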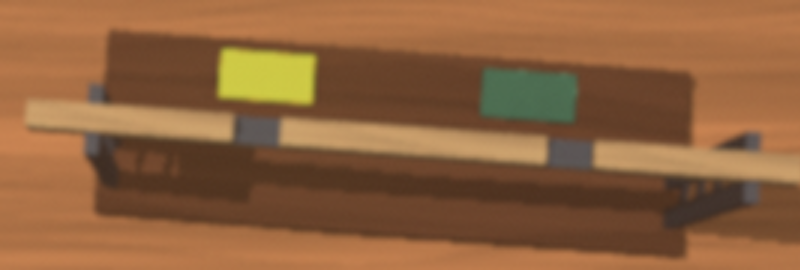

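View pics/z3.png

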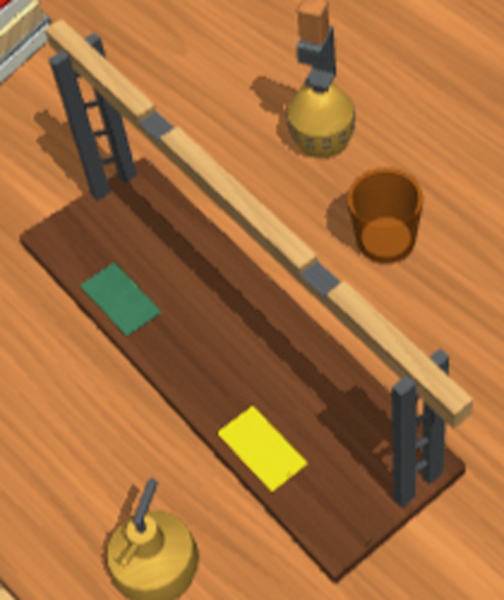

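```bash
cat > fit.py <<'E'
from h import *
def box(x0,x1,y0,y1,z0,z1): return np.array([[x,y,z] for x in(x0,x1) for y in(y0,y1) for z in(z0,z1)])/1000
# stand
obs=[("top",(286.7,180),(.105,.235,.018)),("top",(481,194.7),(.105,-.235,.018)),("top",(478.3,255.7),(-.045,-.235,.018)),("top",(281.7,241),(-.045,.235,.018)),
("scene",(206.3,201.7),(-.045,-.235,.018)),("scene",(154.2,234.2),(.105,-.235,.018)),("scene",(284.6,376.7),(.105,.235,.018)),("scene",(337.9,329.2),(-.045,.235,.018))]
def T(p,X):
    c,s=np.cos(p[2]),np.sin(p[2]); X=np.atleast_2d(X); return np.c_[p[0]+c*X[:,0]-s*X[:,1],p[1]+s*X[:,0]+c*X[:,1],X[:,2]]
def res(p): return np.concatenate([(proj(n,T(p,X))[0]-uv) for n,uv,X in obs])
if __name__=="__main__":
    r=least_squares(res,[.6,0,-.07]); st=r.x; print("stand",st,res(st).round(1))
    inv=lambda w:[ (w[0]-st[0])*np.cos(st[2])+(w[1]-st[1])*np.sin(st[2]), -(w[0]-st[0])*np.sin(st[2])+(w[1]-st[1])*np.cos(st[2])]
    for nm,n,uv,z in [("ytile","top",(250+267/3,170+76/3),.022),("gtile","top",(250+530/3,170+96/3),.022),("ytile","scene",(145+262/2.4,135+448/2.4),.022),
      ("ynotch","top",(250+258/3,170+131/3),.207),("gnotch","top",(250+571/3,170+154/3),.207),("ynotch","scene",(145+320/2.4,135+279/2.4),.207),("gnotch","scene",(145+156/2.4,135+125/2.4),.207)]:
        print(nm,n,np.round(inv(plane(n,uv,z)),4))
    hook=[box(-18,18,-12,12,143,149),box(13,18,-12,12,127,149),box(-18,-13,-12,12,85,149),box(-18,6,-12,12,84,89)]
    block=box(-11,11,-12,12,149,189)
    S=6; roi={"scene":(235,115,335,215),"top":(410,285,475,350)}; M={}
    for n,(a,b,c,d) in roi.items():
        m=F[n]["color"][b:d,a:c].astype(float); sat=(m[:,:,0]-m[:,:,2]) ; mk=(sat<20).astype(np.float32)
        M[n]=mk; print(n,mk.sum())
    def ren(n,p):
        a,b,c,d=roi[n]; im=np.zeros(((d-b)*S,(c-a)*S),np.float32)
        for k,v in [(h,1) for h in hook]+[(block,0)]:
            uv=(proj(n,T(p,k))-[a-.5,b-.5])*S
            cv2.fillConvexPoly(im,cv2.convexHull(uv.round().astype(np.int32)),v)
        return cv2.resize(im,(c-a,d-b),interpolation=cv2.INTER_AREA)
    cost=lambda p:sum(np.abs(ren(n,p)-M[n]).sum() for n in roi)
    from scipy.optimize import minimize
    c0=plane("top",(410+160/6.154,285+210/6.154),.04); print(c0)
    best=[]
    for y in np.arange(-180,180,20):
        q=minimize(cost,[c0[0],c0[1],np.radians(y)],method="Nelder-Mead",options=dict(initial_simplex=[[c0[0],c0[1],np.radians(y)],[c0[0]+.008,c0[1],np.radians(y)],[c0[0],c0[1]+.008,np.radians(y)],[c0[0],c0[1],np.radians(y+15)]]))
        best.append((q.fun,*q.x))
    best.sort()
    for b in best[:6]: print(np.round(b,4),np.degrees(b[3]).round(1))
    p=np.array(best[0][1:])
    out=[]
    for n,(a,b,c,d) in roi.items():
        im=cv2.resize(F[n]["color"][b:d,a:c],(400,400),interpolation=2); s=400/(c-a)
        for k in hook+[block]:
            uv=((proj(n,T(p,k))-[a-.5,b-.5])*s).round().astype(np.int32)
            for i in range(8):
                for j in(1,2,4):
                    if i^j>i: cv2.line(im,uv[i].tolist(),uv[i^j].tolist(),(0,255,0) if k is not block else (255,0,255),1)
        out.append(im)
    cv2.imwrite("pics/fit.png",np.hstack(out)[:,:,::-1])
    # bystanders
    for nm,uv,z in [("tumbler",(378,297),.035),("cactus",(274,315),.04),("shell",(210,305),.03)]: print(nm,plane("top",uv,z))
E
python3 fit.py
```

```text
stand [ 0.64309089 -0.03724851 -0.08476301] [-0.8 -1.8 -0.6 -1.6 -0.9 -0.6 -1.2 -1.3 -0.2 -2.9 -1.1 -2.3 -0.2 -1.3
  2.2 -0.9]
ytile top [0.0724 0.1038]
gtile top [ 0.0725 -0.1067]
ytile scene [0.0771 0.1065]
ynotch top [-0.0024  0.1094]
gnotch top [-0.0015 -0.1016]
ynotch scene [0.0021 0.1097]
gnotch scene [ 0.0028 -0.1021]
scene 243.0
top 63.0
[ 0.4294 -0.1601  0.04  ]
[113.9444   0.4315  -0.1638   0.5466] 31.3
[114.7222   0.4317  -0.164    0.5339] 30.6
[114.9722   0.4314  -0.1644   0.5387] 30.9
[115.       0.4318  -0.1637   0.5416] 31.0
[115.2778   0.4314  -0.164    0.5563] 31.9
[115.6389   0.4314  -0.1639   0.5587] 32.0
tumbler [ 0.4809 -0.0279  0.035 ]
cactus [0.4411 0.2133 0.04  ]
shell [0.4647 0.3638 0.03  ]
```

View pics/fit.png

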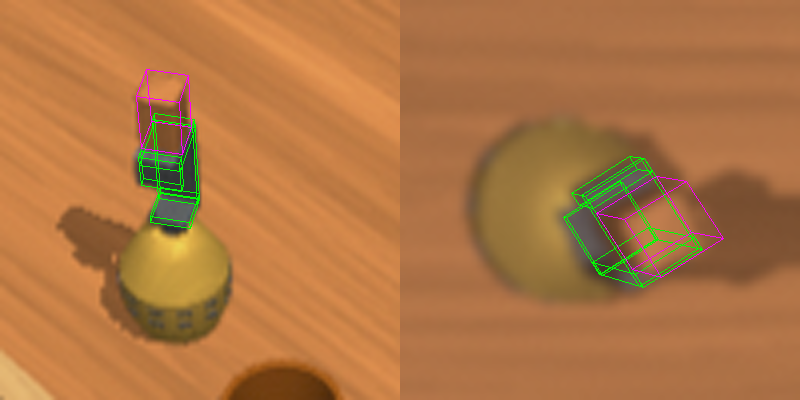

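The wireframe fits the scene view: lantern at about (0.431, -0.163) with yaw about 31°, stand at (0.643, -0.037) with yaw -4.9°, and the yellow notch at stand y ≈ 0.109. Next I'll plan an arc to hover over the grip.

```bash
cat > plan.py <<'E'
import numpy as np
from workcell import observe
def rows(path,N,grip,p0=None,yaw0=None,dec=2):
    """path(s in 0..1)->(xyz,yaw). prints rows"""
    s=observe(); p=np.array(s["position"] if p0 is None else p0,float); y=s["tool_rot"][2] if yaw0 is None else yaw0
    p[:]=p; out=[]
    for i in range(1,N+1):
        q,yt=path(i/N); d=np.array(q)-p; c,n=np.cos(y),np.sin(y)
        sh=np.array([c*d[0]+n*d[1], n*d[0]-c*d[1], -d[2]])/.02
        t=-((yt-y+np.pi)%(2*np.pi)-np.pi)/np.radians(6)
        sh=sh.round(dec); t=round(t,dec)
        if max(abs(sh).max(),abs(t))>1: print("!over",i,sh,t)
        out.append([*map(float,sh),0,0,float(t),grip])
        p=p+.02*np.array([c*sh[0]+n*sh[1],n*sh[0]-c*sh[1],-sh[2]]); y=y-t*np.radians(6)
    for k in range(0,N,10): print(str(out[k:k+10]).replace(' ','').replace('.0,',',').replace('-0,','0,'))
    print("end",p.round(4),round(y,4))
    return p,y
E
python3 - <<'E'
from plan import *
s=observe();p=s["position"];y=s["tool_rot"][2]
r0,a0=np.hypot(*p[:2]),np.arctan2(p[1],p[0]); g=np.array([.430,-.163]); r1,a1=np.hypot(*g),np.arctan2(g[1],g[0])
def path(t):
    r=r0+(r1-r0)*t**.8 if 0 else r0+(r1-r0)*min(1,t*1.0); a=a0+(a1-a0)*t
    return [r*np.cos(a),r*np.sin(a),p[2]+(.27-p[2])*min(1,t*3)], y+(np.radians(31)-y)*t
rows(path,60,1)
E
```

```text
[[-0.88,-0.15,-0.18,0,0,0.38,1],[-0.87,-0.14,-0.19,0,0,0.37,1],[-0.87,-0.13,-0.18,0,0,0.38,1],[-0.87,-0.12,-0.19,0,0,0.37,1],[-0.86,-0.11,-0.18,0,0,0.38,1],[-0.87,-0.1,-0.18,0,0,0.37,1],[-0.86,-0.09,-0.19,0,0,0.38,1],[-0.85,-0.09,-0.18,0,0,0.37,1],[-0.86,-0.07,-0.18,0,0,0.38,1],[-0.85,-0.07,-0.19,0,0,0.37,1]]
[[-0.85,-0.05,-0.18,0,0,0.38,1],[-0.84,-0.05,-0.19,0,0,0.37,1],[-0.84,-0.03,-0.18,0,0,0.38,1],[-0.84,-0.03,-0.18,0,0,0.37,1],[-0.84,-0.02,-0.19,0,0,0.38,1],[-0.83,-0.01,-0.18,0,0,0.37,1],[-0.82,-0.01,-0.18,0,0,0.38,1],[-0.83,0.01,-0.19,0,0,0.37,1],[-0.82,0.02,-0.18,0,0,0.38,1],[-0.81,0.02,-0.19,0,0,0.37,1]]
[[-0.81,0.03,0,0,0,0.38,1],[-0.81,0.04,0,0,0,0.37,1],[-0.8,0.05,0,0,0,0.38,1],[-0.8,0.05,0,0,0,0.37,1],[-0.8,0.07,0,0,0,0.38,1],[-0.79,0.07,0,0,0,0.37,1],[-0.78,0.08,0,0,0,0.38,1],[-0.78,0.08,0,0,0,0.37,1],[-0.78,0.1,0,0,0,0.38,1],[-0.77,0.1,0,0,0,0.37,1]]
[[-0.76,0.11,0,0,0,0.38,1],[-0.77,0.11,0,0,0,0.37,1],[-0.75,0.13,0,0,0,0.38,1],[-0.75,0.13,0,0,0,0.37,1],[-0.75,0.13,0,0,0,0.38,1],[-0.74,0.15,0,0,0,0.37,1],[-0.73,0.15,0,0,0,0.38,1],[-0.74,0.16,0,0,0,0.37,1],[-0.72,0.16,0,0,0,0.38,1],[-0.72,0.17,0,0,0,0.37,1]]
[[-0.71,0.18,0,0,0,0.38,1],[-0.71,0.18,0,0,0,0.37,1],[-0.71,0.19,0,0,0,0.38,1],[-0.69,0.2,0,0,0,0.37,1],[-0.69,0.2,0,0,0,0.38,1],[-0.69,0.2,0,0,0,0.37,1],[-0.68,0.22,0,0,0,0.38,1],[-0.68,0.22,0,0,0,0.37,1],[-0.66,0.22,0,0,0,0.38,1],[-0.67,0.23,0,0,0,0.37,1]]
[[-0.65,0.24,0,0,0,0.38,1],[-0.66,0.24,0,0,0,0.37,1],[-0.64,0.24,0,0,0,0.38,1],[-0.64,0.25,0,0,0,0.37,1],[-0.63,0.26,0,0,0,0.38,1],[-0.63,0.26,0,0,0,0.37,1],[-0.62,0.26,0,0,0,0.38,1],[-0.61,0.27,0,0,0,0.37,1],[-0.61,0.28,0,0,0,0.38,1],[-0.6,0.28,0,0,0,0.38,1]]
end [ 0.4301 -0.163   0.2701] 0.5405
```

move_arm(plan=[[[-0.87,-0.11,-0.2,0,0,0.38,1],[-0.87,-0.11,-0.2,0,0,0.38,1],[-0.87,-0.11,-0.2,0,0,0.38,1],[-0.87,-0.11,-0.2,0,0,0.38,1],[-0.87,-0.11,-0.2,0,0,0.38,1],[-0.87,-0.11,-0.2,0,0,0.38,1],[-0.87,-0.11,-0.2,0,0,0.38,1],[-0.87,-0.11,-0.2,0,0,0.38,1],[-0.87,-0.11,-0.2,0,0,0.38,1],[-0.87,-0.11,-0.2,0,0,0.38,1]]])

```text
clock: 1.1
position: [0.3006, 0.5146, 0.2373]
tool_rot: [-3.142, -0.0, 2.497]
force: [0.3, 0.1, -0.7]
grip_width: 0.085
finger_force: 0.0
```

move_arm(plan=[[[-0.83,-0.02,-0.2,0,0,0.37,1],[-0.83,-0.02,-0.2,0,0,0.37,1],[-0.83,-0.02,-0.2,0,0,0.37,1],[-0.83,-0.02,-0.2,0,0,0.37,1],[-0.83,-0.02,-0.2,0,0,0.37,1],[-0.83,-0.02,-0.2,0,0,0.37,1],[-0.83,-0.02,-0.2,0,0,0.37,1],[-0.83,-0.02,-0.2,0,0,0.37,1],[-0.83,-0.02,-0.2,0,0,0.37,1],[-0.83,-0.02,-0.2,0,0,0.37,1]]])

```text
clock: 2.1
position: [0.4104, 0.3916, 0.2773]
tool_rot: [-3.142, -0.0, 2.109]
force: [-0.5, -0.4, -0.2]
grip_width: 0.0853
finger_force: 0.0
```

move_arm(plan=[[[-0.79,0.07,0,0,0,0.38,1],[-0.79,0.07,0,0,0,0.38,1],[-0.79,0.07,0,0,0,0.38,1],[-0.79,0.07,0,0,0,0.38,1],[-0.79,0.07,0,0,0,0.38,1],[-0.79,0.07,0,0,0,0.38,1],[-0.79,0.07,0,0,0,0.38,1],[-0.79,0.07,0,0,0,0.38,1],[-0.79,0.07,0,0,0,0.38,1],[-0.79,0.07,0,0,0,0.38,1]]])

```text
clock: 3.1
position: [0.4787, 0.2496, 0.277]
tool_rot: [3.142, -0.0, 1.711]
force: [-0.0, -0.3, 0.5]
grip_width: 0.0855
finger_force: 0.0
```

move_arm(plan=[[[-0.74,0.14,0,0,0,0.37,1],[-0.74,0.14,0,0,0,0.37,1],[-0.74,0.14,0,0,0,0.37,1],[-0.74,0.14,0,0,0,0.37,1],[-0.74,0.14,0,0,0,0.37,1],[-0.74,0.14,0,0,0,0.37,1],[-0.74,0.14,0,0,0,0.37,1],[-0.74,0.14,0,0,0,0.37,1],[-0.74,0.14,0,0,0,0.37,1],[-0.74,0.14,0,0,0,0.37,1]]])

```text
clock: 4.1
position: [0.5016, 0.1017, 0.277]
tool_rot: [-3.142, 0.0, 1.324]
force: [1.1, -0.2, -0.1]
grip_width: 0.0853
finger_force: 0.0
```

move_arm(plan=[[[-0.69,0.2,0,0,0,0.38,1],[-0.69,0.2,0,0,0,0.38,1],[-0.69,0.2,0,0,0,0.38,1],[-0.69,0.2,0,0,0,0.38,1],[-0.69,0.2,0,0,0,0.38,1],[-0.69,0.2,0,0,0,0.38,1],[-0.69,0.2,0,0,0,0.38,1],[-0.69,0.2,0,0,0,0.38,1],[-0.69,0.2,0,0,0,0.38,1],[-0.69,0.2,0,0,0,0.38,1]]])

```text
clock: 5.1
position: [0.4812, -0.0395, 0.277]
tool_rot: [-3.142, -0.0, 0.926]
force: [0.0, -0.3, 0.0]
grip_width: 0.0854
finger_force: 0.0
```

Run:
```python
from plan import *
s=observe();print(s["clock"],s["position"],s["tool_rot"],s["qpos"].round(2));p=s["position"];y=s["tool_rot"][2]
g=np.array([.430,-.163,.27])
rows(lambda t:(p+(g-p)*t,y+(np.radians(31)-y)*t),10,1)
```

```text
5.1 [ 0.48121    -0.03947252  0.27701226] [-3.14158685e+00 -1.20376713e-05  9.25607865e-01] [-0.57  0.24  0.65  1.88 -0.16  1.07 -0.5 ]
[[-0.65,0.17,0.04,0,0,0.37,1],[-0.64,0.19,0.03,0,0,0.36,1],[-0.63,0.21,0.04,0,0,0.37,1],[-0.62,0.24,0.03,0,0,0.37,1],[-0.62,0.27,0.04,0,0,0.37,1],[-0.6,0.29,0.03,0,0,0.36,1],[-0.59,0.31,0.04,0,0,0.37,1],[-0.58,0.33,0.03,0,0,0.37,1],[-0.57,0.36,0.04,0,0,0.37,1],[-0.55,0.37,0.03,0,0,0.36,1]]
end [ 0.43   -0.1629  0.27  ] 0.5413
```

move_arm(plan=[[[-0.65,0.17,0.04,0,0,0.37,1],[-0.64,0.19,0.03,0,0,0.36,1],[-0.63,0.21,0.04,0,0,0.37,1],[-0.62,0.24,0.03,0,0,0.37,1],[-0.62,0.27,0.04,0,0,0.37,1],[-0.6,0.29,0.03,0,0,0.36,1],[-0.59,0.31,0.04,0,0,0.37,1],[-0.58,0.33,0.03,0,0,0.37,1],[-0.57,0.36,0.04,0,0,0.37,1],[-0.55,0.37,0.03,0,0,0.36,1]]])

```text
clock: 6.1
position: [0.4304, -0.163, 0.27]
tool_rot: [3.142, 0.0, 0.541]
force: [0.6, 0.4, 0.3]
grip_width: 0.0853
finger_force: 0.0
```

Run:
```python
from plan import *
from workcell import grab_frame
import cv2
s=observe();print(s["clock"],s["position"],s["tool_rot"],s["qpos"].round(2))
a=grab_frame("scene")["color"][60:220,200:400];b=grab_frame("top")["color"][240:400,370:570]
im=np.hstack([cv2.resize(a,(400,320)),cv2.resize(b,(400,320))]);cv2.imwrite("pics/hov.png",im[:,:,::-1])
```

```text
6.1 [ 0.43041829 -0.16300254  0.26995674] [3.14151497e+00 1.71836023e-05 5.41467825e-01] [-0.42  0.22  0.79  1.95 -0.18  1.05 -0.59]
```

View pics/hov.png

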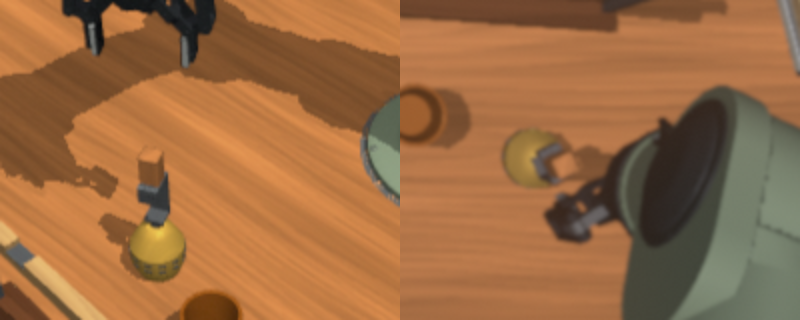

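Run:
```python
from h import *
L=np.array([-np.sin(.541),np.cos(.541),0])
c=np.array([.4304,-.163,.27])
for n,(a,b) in (("scene",(200,60)),("top",(370,240))):
    print(n,((proj(n,[c,c+.05*L,c-.05*L,[.4304,-.163,.189]])-[a,b])*2+([400,0] if n=="top" else 0)).round())
```

```text
scene [[147.  94.]
 [194. 100.]
 [101.  87.]
 [151. 151.]]
top [[589. 169.]
 [544. 198.]
 [634. 141.]
 [567. 164.]]
```

Run:
```python
from h import *
from workcell import grab_frame
L=np.array([-np.sin(.541),np.cos(.541),0]); c=np.array([.4304,-.163,.27]); o=[]
for n,(a,b,w,h) in (("scene",(225,40,100,100)),("top",(420,270,100,100))):
    im=cv2.resize(grab_frame(n)["color"][b:b+h,a:a+w],(400,400),interpolation=2)
    for z,col in ((0,(255,0,255)),(.013,(0,255,0)),(.05,(255,255,0))):
        for k in(-.0425,0,.0425):
            q=((proj(n,c+k*L+[0,0,z])[0]-[a-.5,b-.5])*4).round().astype(int).tolist(); cv2.circle(im,q,3,col,1)
    o.append(im)
cv2.imwrite("pics/hov2.png",np.hstack(o)[:,:,::-1])
```

```text
(no output)
```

View pics/hov2.png

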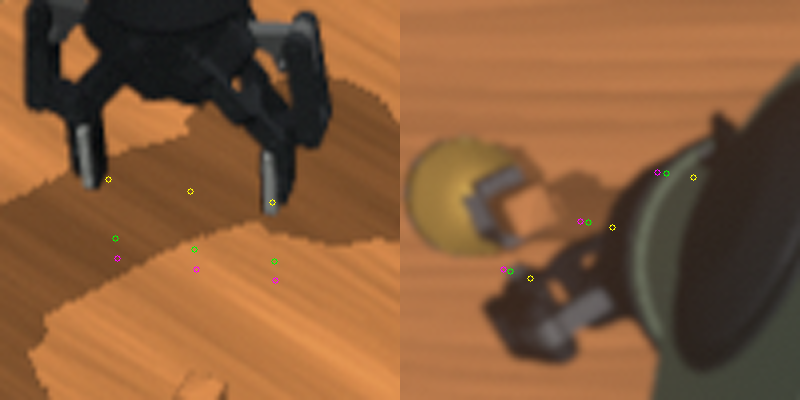

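Run:
```python
from h import *
L=np.array([-np.sin(.541),np.cos(.541),0]); c=np.array([.4304,-.163,.27]); A=np.array([np.cos(.541),np.sin(.541),0])
def tri(s,t):
    s=np.array(s)/4+[224.5,39.5]; t=(np.array(t)-[400,0])/4+[419.5,269.5]
    r=least_squares(lambda P:np.r_[proj("scene",P)[0]-s,proj("top",P)[0]-t],[.43,-.16,.3])
    P=r.x; print("P",P.round(3),"rel L,A,z",((P-c)@L).round(3),((P-c)@A).round(3),(P-c)[2].round(3),"res",r.fun.round(1))
tri((300,35),(550,340)); tri((255,32),(608,295)); tri((270,205),(515,272)); tri((270,205),(495,300)); tri((270,205),(550,330))
```

```text
P [ 0.395 -0.112  0.414] rel L,A,z 0.062 -0.004 0.144 res [ 2.   0.2  1.3 -1.1]
P [ 0.41  -0.133  0.414] rel L,A,z 0.036 -0.002 0.144 res [-0.4 -0.1 -0.3  0.2]
P [ 0.413 -0.121  0.324] rel L,A,z 0.045 0.007 0.054 res [ 1.1  0.1  0.8 -0.6]
P [ 0.404 -0.117  0.319] rel L,A,z 0.052 0.001 0.049 res [ 5.2  0.6  3.5 -3. ]
P [ 0.386 -0.144  0.295] rel L,A,z 0.039 -0.028 0.025 res [ 2.5  0.3  1.6 -1.4]
```

The gripper is centred over the lantern laterally, since the triangulated link is symmetric about the TCP, but the fingertips look higher than the TCP. I'll descend to the nominal height and check there.

move_arm(plan=[[[0,0,0.57,0,0,0,1],[0,0,0.57,0,0,0,1],[0,0,0.57,0,0,0,1],[0,0,0.57,0,0,0,1],[0,0,0.57,0,0,0,1],[0,0,0.57,0,0,0,1],[0,0,0.57,0,0,0,1],[0,0,0.57,0,0,0,1],[0,0,0.57,0,0,0,1],[0,0,0.57,0,0,0,1]]])

```text
clock: 7.3
position: [0.4309, -0.1619, 0.155]
tool_rot: [3.142, 0.0, 0.545]
force: [-0.6, 0.4, 0.4]
grip_width: 0.0853
finger_force: 0.0
```

Run:
```python
from h import *
from workcell import grab_frame
L=np.array([-np.sin(.541),np.cos(.541),0]); c=np.array([.4304,-.163,.156]); o=[]
for n,(a,b,w,h) in (("scene",(225,90,100,100)),("top",(405,260,100,100))):
    im=cv2.resize(grab_frame(n)["color"][b:b+h,a:a+w],(400,400),interpolation=2)
    for z,col in ((0,(255,0,255)),(.013,(0,255,0)),(.05,(255,255,0))):
        for k in(-.0425,0,.0425):
            q=((proj(n,c+k*L+[0,0,z])[0]-[a-.5,b-.5])*4).round().astype(int).tolist(); cv2.circle(im,q,3,col,1)
    o.append(im)
cv2.imwrite("pics/low.png",np.hstack(o)[:,:,::-1])
```

```text
(no output)
```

View pics/low.png

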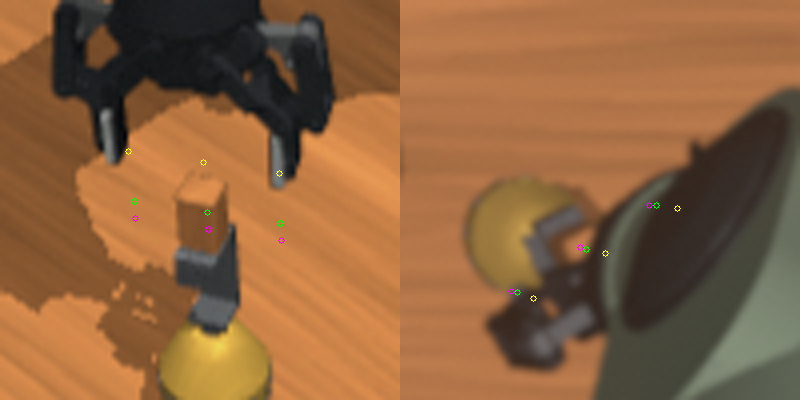

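Here the tips sit about 40 mm above the reported TCP, level with the top of the block at crop (203,180). I'll go 25 mm lower and close; this is safe under either reading of the TCP.

move_arm(plan=[[[0,0,0.25,0,0,0,1],[0,0,0.25,0,0,0,1],[0,0,0.25,0,0,0,1],[0,0,0.25,0,0,0,1],[0,0,0.25,0,0,0,1],[0,0,0,0,0,0,-1],[0,0,0,0,0,0,-1],[0,0,0,0,0,0,-1],[0,0,0,0,0,0,-1],[0,0,0,0,0,0,-1]]], grip_force=60)

```text
clock: 8.4
position: [0.4312, -0.1621, 0.1315]
tool_rot: [3.141, -0.001, 0.545]
force: [-1.2, 1.0, 7.6]
grip_width: 0.0239
finger_force: 56.8
```

Run:
```python
from h import *
from workcell import grab_frame,observe
s=observe(); print(s["position"],s["tool_rot"],s["grip_width"],s["finger_force"],s["force"])
f=grab_frame("scene"); a,b,w,h=235,100,80,80
im=cv2.resize(f["color"][b:b+h,a:a+w],(560,560),interpolation=2)
c=s["position"]
for z in (0,.013,.026,.039,.059): 
    q=((proj("scene",c+[0,0,z])[0]-[a-.5,b-.5])*7).round().astype(int).tolist(); print(z,q)
cv2.imwrite("pics/grip.png",im[:,:,::-1])
```

```text
[ 0.43118392 -0.16205773  0.13145708] [ 3.14120930e+00 -7.63531216e-04  5.44505932e-01] 0.02387362925567801 56.84001004323363 [-1.15760794  0.99852447  7.5993471 ]
0 [299, 387]
0.013 [296, 358]
0.026 [294, 329]
0.039 [292, 300]
0.059 [288, 253]
```

View pics/grip.png

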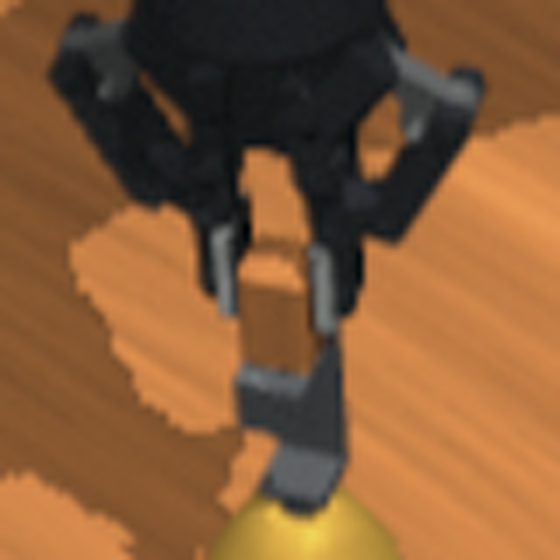

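The fingers hold the upper 25 mm of the block, with tips near crop y 315 (about 164 mm high) and opening 23.9 mm, so it's a flush grip. The lantern stood at z = 0 with the TCP reading 0.1315, and I'll use that as the reference. Lift now.

move_arm(plan=[[[0,0,-0.3,0,0,0,-1],[0,0,-0.5,0,0,0,-1],[0,0,-0.5,0,0,0,-1],[0,0,-0.5,0,0,0,-1],[0,0,-0.5,0,0,0,-1],[0,0,-0.5,0,0,0,-1],[0,0,-0.5,0,0,0,-1],[0,0,-0.5,0,0,0,-1],[0,0,-0.5,0,0,0,-1],[0,0,-0.5,0,0,0,-1]]])

```text
clock: 9.45
position: [0.4308, -0.162, 0.2278]
tool_rot: [3.142, 0.0, 0.545]
force: [-0.1, -0.6, -2.8]
grip_width: 0.0239
finger_force: 57.6
```

Run:
```python
from plan import *
s=observe();p=s["position"];y=s["tool_rot"][2];print(p,s["grip_width"],s["force"],s["tool_rot"])
th=-.0848;st=np.array([.6431,-.0372]);g=np.r_[st+np.array([np.cos(th),np.sin(th)])*-.075,.2275];print(g)
rows(lambda t:(p+(g-p)*t,y+(th-y)*t),20,-1)
```

```text
[ 0.4308256  -0.16196217  0.22784337] 0.02389148587924118 [-0.12009057 -0.57302092 -2.79608676] [3.14156215e+00 9.39263268e-06 5.44672932e-01]
[ 0.5683695  -0.03084762  0.2275    ]
[[0.46,-0.1,0,0,0,0.3,-1],[0.46,-0.12,0,0,0,0.3,-1],[0.46,-0.13,0,0,0,0.3,-1],[0.45,-0.15,0,0,0,0.3,-1],[0.45,-0.16,0,0,0,0.3,-1],[0.44,-0.17,0.01,0,0,0.3,-1],[0.44,-0.19,0,0,0,0.3,-1],[0.43,-0.2,0,0,0,0.3,-1],[0.42,-0.21,0,0,0,0.3,-1],[0.42,-0.23,0,0,0,0.31,-1]]
[[0.41,-0.24,0,0,0,0.3,-1],[0.4,-0.25,0,0,0,0.3,-1],[0.4,-0.27,0,0,0,0.3,-1],[0.38,-0.28,0,0,0,0.3,-1],[0.38,-0.29,0,0,0,0.3,-1],[0.36,-0.3,0,0,0,0.3,-1],[0.36,-0.31,0,0,0,0.3,-1],[0.35,-0.33,0.01,0,0,0.3,-1],[0.33,-0.33,0,0,0,0.3,-1],[0.33,-0.35,0,0,0,0.3,-1]]
end [ 0.5684 -0.0308  0.2274] -0.0847
```

move_arm(plan=[[[0.46,-0.1,0,0,0,0.3,-1],[0.46,-0.12,0,0,0,0.3,-1],[0.46,-0.13,0,0,0,0.3,-1],[0.45,-0.15,0,0,0,0.3,-1],[0.45,-0.16,0,0,0,0.3,-1],[0.44,-0.17,0,0,0,0.3,-1],[0.44,-0.19,0,0,0,0.3,-1],[0.43,-0.2,0,0,0,0.3,-1],[0.42,-0.21,0,0,0,0.3,-1],[0.42,-0.23,0,0,0,0.3,-1]]])

```text
clock: 10.45
position: [0.4998, -0.096, 0.2274]
tool_rot: [3.142, 0.0, 0.229]
force: [-0.1, 0.0, -2.7]
grip_width: 0.0236
finger_force: 57.6
```

move_arm(plan=[[[0.41,-0.24,0,0,0,0.3,-1],[0.4,-0.25,0,0,0,0.3,-1],[0.4,-0.27,0,0,0,0.3,-1],[0.38,-0.28,0,0,0,0.3,-1],[0.38,-0.29,0,0,0,0.3,-1],[0.36,-0.3,0,0,0,0.3,-1],[0.36,-0.31,0,0,0,0.3,-1],[0.35,-0.33,0,0,0,0.3,-1],[0.33,-0.33,0,0,0,0.3,-1],[0.33,-0.35,0,0,0,0.3,-1]]])

```text
clock: 11.45
position: [0.5685, -0.0303, 0.2274]
tool_rot: [3.141, 0.0, -0.085]
force: [0.2, -0.0, -3.9]
grip_width: 0.0237
finger_force: 57.6
```

Run:
```python
from h import *
from workcell import grab_frame,observe
s=observe(); p=s["position"]; print(p,s["tool_rot"],s["grip_width"],s["force"],s["qpos"].round(2))
from fit import T
def wf(im,n,a,b,k,pose,z0,boxes,col):
    for bx in boxes:
        X=T(pose,bx)+[0,0,z0]; uv=((proj(n,X)-[a-.5,b-.5])*k).round().astype(int)
        for i in range(8):
            for j in(1,2,4):
                if i^j>i: cv2.line(im,uv[i].tolist(),uv[i^j].tolist(),col,1)
from fit import box
hook=[box(-18,18,-12,12,143,149),box(13,18,-12,12,127,149),box(-18,-13,-12,12,85,149)]
rail=[box(-9,9,-60,60,193,215)]
o=[]
for n,(a,b,w,h) in (("scene",(200,110,130,160)),("top",(330,170,130,160))):
    im=cv2.resize(grab_frame(n)["color"][b:b+h,a:a+w],None,fx=3,fy=3,interpolation=2)
    wf(im,n,a,b,3,(p[0],p[1],s["tool_rot"][2]),p[2]-.1315,hook,(0,255,0)); wf(im,n,a,b,3,(.6431,-.0372,-.0848),0,rail,(255,0,255)); o.append(im)
cv2.imwrite("pics/app.png",np.hstack(o)[:,:,::-1])
```

```text
[ 0.56852211 -0.03030694  0.22735458] [ 3.14149864e+00  3.32941967e-04 -8.47049253e-02] 0.023692087200411 [ 0.1535116  -0.00500462 -3.9406455 ] [-0.62  0.53  0.84  1.74 -0.45  1.07 -1.28]
```

View pics/app.png

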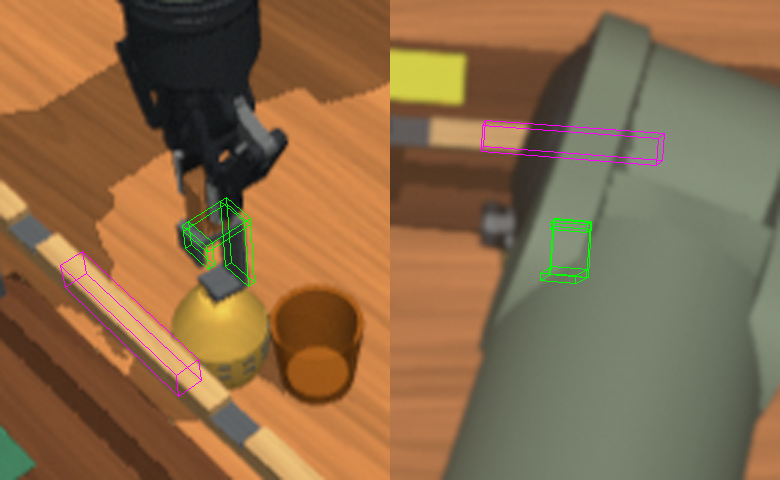

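```bash
cat > chk.py <<'E'
from fit import *
from scipy.ndimage import map_coordinates
st=(.6431,-.0372,-.0848)
xs=np.arange(-30,31,2)
for n in("top","scene"):
    P=np.array([T(st,[x/1000,y,.215])[0] for x in xs for y in np.arange(-.045,.046,.005)])
    uv=proj(n,P); im=F[n]["color"].astype(float)
    pr=np.array([map_coordinates(im[:,:,c],[uv[:,1],uv[:,0]],order=1).reshape(len(xs),-1).mean(1) for c in(0,2)])
    print(n); print(np.c_[xs,pr.T].astype(int).tolist())
E
python3 chk.py
cat > hookfit.py <<'E'
from fit import *
from workcell import grab_frame,observe
from scipy.optimize import minimize
s=observe(); p=s["position"]; z0=p[2]-.1315; yaw=s["tool_rot"][2]
f=grab_frame("scene"); F["scene"]=f
im=f["color"].astype(float); mk=((im[:,:,0]-im[:,:,2])<20).astype(np.float32)
parts=[box(-18,18,-12,12,143,149),box(13,18,-12,12,127,149),box(-18,-13,-12,12,85,149),box(-18,6,-12,12,84,89)]
block=box(-11,11,-12,12,149,189); S=6
top=proj("scene",[p[0],p[1],z0+.165])[0]; a,b=int(top[0])-40,int(top[1])+4; c,d=a+80,b+60
def ren(q):
    o=np.zeros(((d-b)*S,(c-a)*S),np.float32)
    for k,v in [(h,1) for h in parts]+[(block,0)]:
        uv=(proj("scene",T((q[0],q[1],yaw),k)+[0,0,z0])-[a-.5,b-.5])*S
        cv2.fillConvexPoly(o,cv2.convexHull(uv.round().astype(np.int32)),v)
    return cv2.resize(o,(c-a,d-b),interpolation=cv2.INTER_AREA)
m=mk[b:d,a:c]
n,lab,stt,cen=cv2.connectedComponentsWithStats(m.astype(np.uint8)); print([(int(x[4]),(y+[a,b]).round().tolist()) for x,y in zip(stt[1:],cen[1:]) if x[4]>8])
best=min(((np.abs(ren((p[0]+dx/1000,p[1]+dy/1000))-m).sum(),dx,dy) for dx in range(-12,13) for dy in range(-12,13)))
print("hook offset from TCP (mm)",best, m.sum())
E
python3 hookfit.py
```

```text
top
[[-30, 81, 33], [-28, 81, 33], [-26, 85, 34], [-24, 94, 38], [-22, 104, 42], [-20, 109, 44], [-18, 111, 45], [-16, 110, 45], [-14, 107, 48], [-12, 120, 59], [-10, 153, 80], [-8, 182, 96], [-6, 193, 103], [-4, 195, 104], [-2, 196, 104], [0, 197, 105], [2, 196, 104], [4, 193, 102], [6, 180, 94], [8, 153, 76], [10, 122, 56], [12, 107, 45], [14, 106, 43], [16, 106, 43], [18, 104, 44], [20, 101, 45], [22, 98, 45], [24, 95, 44], [26, 94, 44], [28, 96, 44], [30, 98, 45]]
scene
[[-30, 202, 71], [-28, 200, 70], [-26, 198, 69], [-24, 198, 69], [-22, 201, 71], [-20, 205, 72], [-18, 208, 73], [-16, 208, 73], [-14, 206, 73], [-12, 203, 71], [-10, 200, 71], [-8, 206, 81], [-6, 220, 103], [-4, 223, 111], [-2, 223, 111], [0, 223, 111], [2, 224, 112], [4, 225, 112], [6, 223, 111], [8, 221, 110], [10, 200, 99], [12, 136, 67], [14, 102, 50], [16, 101, 50], [18, 115, 52], [20, 166, 63], [22, 204, 72], [24, 208, 73], [26, 207, 73], [28, 208, 73], [30, 206, 72]]
[(347, [273.0, 195.0])]
hook offset from TCP (mm) (np.float32(115.666664), 2, -4) 351.0
```

Relative to the same camera, the hook and rail errors cancel to within about 1 mm across the rail. I'll insert the hook level in two stages.

move_arm(plan=[[[0.23,0,0,0,0,0,-1],[0.23,0,0,0,0,0,-1],[0.23,0,0,0,0,0,-1],[0.23,0,0,0,0,0,-1],[0.23,0,0,0,0,0,-1],[0.23,0,0,0,0,0,-1],[0.23,0,0,0,0,0,-1],[0.23,0,0,0,0,0,-1],[0.23,0,0,0,0,0,-1],[0.23,0,0,0,0,0,-1]]])

```text
clock: 12.6
position: [0.6146, -0.0346, 0.227]
tool_rot: [3.142, 0.0, -0.084]
force: [-0.0, -0.4, -3.2]
grip_width: 0.0235
finger_force: 57.5
```

move_arm(plan=[[[0.15,0,0,0,0,0,-1],[0.15,0,0,0,0,0,-1],[0.15,0,0,0,0,0,-1],[0.15,0,0,0,0,0,-1],[0.15,0,0,0,0,0,-1],[0.15,0,0,0,0,0,-1],[0.15,0,0,0,0,0,-1],[0.15,0,0,0,0,0,-1],[0.15,0,0,0,0,0,-1],[0.1,0,0,0,0,0,-1]]])

```text
clock: 13.6
position: [0.6433, -0.0371, 0.2269]
tool_rot: [3.142, 0.0, -0.084]
force: [-0.9, 0.2, -2.7]
grip_width: 0.0238
finger_force: 57.4
```

Run:
```python
from plan import *
s=observe();p=s["position"];print(p,s["force"],s["moment"],s["tool_rot"])
th=-.0848;d=p[:2]-[.6431,-.0372];print("stand xy",d[0]*np.cos(th)+d[1]*np.sin(th),-d[0]*np.sin(th)+d[1]*np.cos(th))
```

```text
[ 0.64329699 -0.03706615  0.22693935] [-0.91151346  0.15075073 -2.72024805] [-0.01883511  0.03654583 -0.01752763] [ 3.14151617e+00  8.12138717e-05 -8.36590671e-02]
stand xy 0.00018495011111101088 0.00015005346587421823
```

move_arm(plan=[[[0,0,0.05,0,0,0,-1],[0,0,0.05,0,0,0,-1],[0,0,0.05,0,0,0,-1],[0,0,0.05,0,0,0,-1],[0,0,0.05,0,0,0,-1],[0,0,0.05,0,0,0,-1],[0,0,0.05,0,0,0,-1],[0,0,0.05,0,0,0,-1],[0,0,0.05,0,0,0,-1],[0,0,0.05,0,0,0,-1]]])

```text
clock: 14.6
position: [0.6431, -0.037, 0.2169]
tool_rot: [-3.142, -0.0, -0.084]
force: [0.7, 0.4, -3.4]
grip_width: 0.0233
finger_force: 57.5
```

move_arm(plan=[[[0,0,0.05,0,0,0,-1],[0,0,0.05,0,0,0,-1],[0,0,0.05,0,0,0,-1],[0,0,0.05,0,0,0,-1],[0,0,0.05,0,0,0,-1],[0,0,0.05,0,0,0,-1],[0,0,0.05,0,0,0,-1],[0,0,0.05,0,0,0,-1],[0,0,0.05,0,0,0,-1],[0,0,0.05,0,0,0,-1]]])

```text
clock: 15.6
position: [0.6431, -0.037, 0.2069]
tool_rot: [3.142, 0.0, -0.084]
force: [-0.0, -0.5, -2.4]
grip_width: 0.0234
finger_force: 57.5
```

move_arm(plan=[[[0,0,0.02,0,0,0,-1],[0,0,0.02,0,0,0,-1],[0,0,0.02,0,0,0,-1],[0,0,0.02,0,0,0,-1],[0,0,0.02,0,0,0,-1],[0,0,0.02,0,0,0,-1],[0,0,0.02,0,0,0,-1],[0,0,0.02,0,0,0,-1],[0,0,0.02,0,0,0,-1],[0,0,0,0,0,0,-1]]])

```text
clock: 16.6
position: [0.6431, -0.037, 0.2035]
tool_rot: [-3.142, -0.0, -0.084]
force: [-0.2, 0.4, 0.2]
grip_width: 0.0234
finger_force: 57.9
```

Contact came at exactly the expected height, with the roof at 0.215. Now I'll slide toward the yellow side (tool -y) with a slight downward press.

move_arm(plan=[[[0,0,0.01,0,0,0,-1],[0,0,0,0,0,0,-1],[0,-0.2,0,0,0,0,-1],[0,-0.2,0,0,0,0,-1],[0,-0.2,0,0,0,0,-1],[0,-0.2,0,0,0,0,-1],[0,-0.2,0,0,0,0,-1],[0,-0.2,0,0,0,0,-1],[0,-0.2,0,0,0,0,-1],[0,-0.2,0,0,0,0,-1]]])

```text
clock: 17.6
position: [0.646, -0.0053, 0.2035]
tool_rot: [3.141, -0.001, -0.084]
force: [-0.8, -4.3, 5.0]
grip_width: 0.024
finger_force: 58.4
```

```bash
cat > st.py <<'E'
from plan import *
s=observe();p=s["position"];print(s["clock"],p,s["force"].round(1),s["moment"].round(2),s["tool_rot"].round(4),s["qpos"].round(2))
th=-.0848;d=p[:2]-[.6431,-.0372];print("stand xy",d[0]*np.cos(th)+d[1]*np.sin(th),-d[0]*np.sin(th)+d[1]*np.cos(th))
E
python3 st.py
```

```text
17.6 [ 0.64597302 -0.00531798  0.20350368] [-0.8 -4.3  5. ] [-1.29  0.06 -0.03] [ 3.1408e+00 -7.0000e-04 -8.3900e-02] [-0.56  0.68  0.79  1.56 -0.52  1.12 -1.31]
stand xy 0.0001623450618730084 0.03201079241077107
```

move_arm(plan=[[[0,-0.2,0,0,0,0,-1],[0,-0.2,0,0,0,0,-1],[0,-0.2,0,0,0,0,-1],[0,-0.2,0,0,0,0,-1],[0,-0.2,0,0,0,0,-1],[0,-0.2,0,0,0,0,-1],[0,-0.2,0,0,0,0,-1],[0,-0.2,0,0,0,0,-1],[0,-0.2,0,0,0,0,-1],[0,-0.2,0,0,0,0,-1]]])

```text
clock: 18.6
position: [0.6493, 0.0345, 0.2035]
tool_rot: [3.141, -0.001, -0.084]
force: [-0.4, -5.3, 5.4]
grip_width: 0.0234
finger_force: 58.4
```

move_arm(plan=[[[0,-0.15,0,0,0,0,-1],[0,-0.15,0,0,0,0,-1],[0,-0.15,0,0,0,0,-1],[0,-0.15,0,0,0,0,-1],[0,-0.15,0,0,0,0,-1],[0,-0.15,0,0,0,0,-1],[0,-0.15,0,0,0,0,-1],[0,-0.15,0,0,0,0,-1],[0,-0.15,0,0,0,0,-1],[0,-0.15,0,0,0,0,-1]]])

```text
clock: 19.6
position: [0.6518, 0.0646, 0.2034]
tool_rot: [3.141, -0.001, -0.084]
force: [-0.4, -4.1, 4.0]
grip_width: 0.0237
finger_force: 58.3
```

```bash
python3 st.py
```

```text
19.6 [0.65175991 0.06457153 0.20341671] [-0.4 -4.1  4. ] [-1.21  0.05 -0.02] [ 3.1411e+00 -5.0000e-04 -8.3800e-02] [-0.66  0.7   0.79  1.54 -0.53  1.13 -1.41]
stand xy 8.910258950669062e-06 0.10213930655982191
```

move_arm(plan=[[[0,-0.05,0,0,0,0,-1],[0,-0.05,0,0,0,0,-1],[0,-0.05,0,0,0,0,-1],[0,-0.05,0,0,0,0,-1],[0,-0.05,0,0,0,0,-1],[0,-0.05,0,0,0,0,-1],[0,-0.05,0,0,0,0,-1],[0,0,0,0,0,0,-1],[0,0,0,0,0,0,-1],[0,0,0,0,0,0,-1]]])

```text
clock: 20.6
position: [0.652, 0.0719, 0.203]
tool_rot: [-3.141, 0.0, -0.083]
force: [-0.3, 0.2, -3.2]
grip_width: 0.0236
finger_force: 57.6
```

```bash
python3 st.py
```

```text
20.6 [0.65202103 0.07190861 0.2029694 ] [-0.3  0.2 -3.2] [0.02 0.04 0.01] [-3.1414e+00  5.0000e-04 -8.3400e-02] [-0.66  0.7   0.79  1.53 -0.53  1.13 -1.42]
stand xy -0.0003523513817857409 0.10947214293532165
```

The normal force is gone, so the hook is over the notch. Lower it in.

move_arm(plan=[[[0,0,0.04,0,0,0,-1],[0,0,0.04,0,0,0,-1],[0,0,0.04,0,0,0,-1],[0,0,0.04,0,0,0,-1],[0,0,0.04,0,0,0,-1],[0,0,0.04,0,0,0,-1],[0,0,0.03,0,0,0,-1],[0,0,0.03,0,0,0,-1],[0,0,0.03,0,0,0,-1],[0,0,0,0,0,0,-1]]])

```text
clock: 21.6
position: [0.6521, 0.0716, 0.1965]
tool_rot: [3.142, 0.0, -0.084]
force: [-0.4, -0.6, -2.7]
grip_width: 0.0238
finger_force: 57.5
```

move_arm(plan=[[[0,0,0.01,0,0,0,-1],[0,0,0.01,0,0,0,-1],[0,0,0.01,0,0,0,-1],[0,0,0.01,0,0,0,-1],[0,0,0,0,0,0,-1],[0,0,0,0,0,0,-1],[0,0,0,0,0,0,-1],[0,0,0,0,0,0,-1],[0,0,0,0,0,0,-1],[0,0,0,0,0,0,-1]]])

```text
clock: 22.6
position: [0.6522, 0.0716, 0.1958]
tool_rot: [3.142, -0.0, -0.084]
force: [1.0, 0.2, -1.3]
grip_width: 0.0237
finger_force: 57.5
```

```bash
python3 st.py
```

```text
22.6 [0.65218349 0.07158673 0.19582689] [ 1.   0.2 -1.3] [0.01 0.01 0.  ] [ 3.1416e+00 -1.0000e-04 -8.3700e-02] [-0.66  0.7   0.78  1.54 -0.53  1.12 -1.42]
stand xy -0.00016320802645302702 0.10916517250404707
```

move_arm(plan=[[[0,0,0.01,0,0,0,-1],[0,0,0.01,0,0,0,-1],[0,0,0,0,0,0,-1],[0,0,0,0,0,0,-0.4],[0,0,0,0,0,0,-0.35],[0,0,0,0,0,0,-0.3],[0,0,0,0,0,0,-0.2],[0,0,0,0,0,0,0],[0,0,0,0,0,0,0],[0,0,0,0,0,0,0]]], grip_force=20)

```text
clock: 23.6
position: [0.6522, 0.0716, 0.1954]
tool_rot: [-3.142, -0.0, -0.084]
force: [-0.3, 0.1, -0.1]
grip_width: 0.0426
finger_force: 0.0
```

move_arm(plan=[[[0,0,-0.3,0,0,0,0],[0,0,-0.3,0,0,0,0],[0,0,-0.4,0,0,0,0],[0,0,-0.4,0,0,0,0],[0,0,-0.5,0,0,0,0],[0,0,-0.5,0,0,0,0],[0,0,-0.5,0,0,0,0],[0,0,-0.5,0,0,0,0],[0,0,-0.5,0,0,0,0],[0,0,-0.5,0,0,0,0]]])

```text
clock: 24.6
position: [0.6522, 0.0716, 0.2843]
tool_rot: [3.142, -0.0, -0.084]
force: [-0.4, 0.0, 0.1]
grip_width: 0.0425
finger_force: 0.0
```

```bash
python3 st.py
cat > end.py <<'E'
from fit import *
from workcell import grab_frame
f=grab_frame("scene"); st=(.6431,-.0372,-.0848)
w=T(st,[0,.1092,0])[0]; z0=.207-.143
im=f["color"].astype(float); mk=((im[:,:,0]-im[:,:,2])<20).astype(np.float32)
block=box(-11,11,-12,12,149,189)
old=F["scene"]["color"].astype(float); diff=(np.abs(im-old).sum(2)>60).astype(np.float32)
c=proj("scene",T((w[0],w[1],st[2]),[0,0,.171])+[0,0,z0])[0]; a,b=int(c[0])-20,int(c[1])-22
# grip block silhouette: changed, orange pixels around the expected place
m=diff[b:b+30,a:a+40]
parts=[block,box(-18,18,-12,12,143,149),box(13,18,-12,12,127,149)]
def ren(dx,dy,dz,tilt=0,tx=0):
    o=np.zeros((30*6,40*6),np.float32)
    for k in parts:
        X=(k-[0,0,.143])@Ro.from_euler('xy',[tilt,tx]).as_matrix().T+[0,0,.143]
        uv=(proj("scene",T((w[0],w[1],st[2]),X+[dx,dy,dz])+[0,0,z0])-[a-.5,b-.5])*6
        cv2.fillConvexPoly(o,cv2.convexHull(uv.round().astype(np.int32)),1)
    return cv2.resize(o,(40,30),interpolation=cv2.INTER_AREA)
r=[(float(np.abs(ren(x/1000,y/1000,0,t,u)-m).sum()),x,y,t,u) for x in range(-4,5,2) for y in range(-6,7,2) for t in(-.2,-.1,0,.1,.2) for u in(-.2,-.1,0,.1,.2)]
print(m.sum(),sorted(r)[:4])
for row in m[:,:]: print(''.join('#' if v else '.' for v in row))
E
python3 end.py
```

```text
24.6 [0.65216129 0.07156792 0.28428111] [-0.4  0.   0.1] [0.02 0.06 0.04] [ 3.1416e+00 -1.0000e-04 -8.3600e-02] [-0.68  0.63  0.83  1.43 -0.47  1.29 -1.47]
stand xy -0.00018373819651657831 0.10914455810931373
349.0 [(202.61111450195312, 4, -6, 0.2, 0.2), (202.61111450195312, 4, -4, 0.2, 0.2), (203.83334350585938, 2, -6, 0.2, 0.2), (204.47222900390625, 4, -2, 0.2, 0.2)]
...................############.........
...................###########..........
....................########............
.....................######.............
......................##................
#.......................................
##......................................
###.....................................
####....................................
#####...................................
#######.................................
########................................
#########...............................
##########.....##.......................
###########..##.........................
##############..........................
############.#..........................
#############...........................
.#############...####...................
...############...###.....#.............
....############.........##.............
.....#############......###.............
......############....#####.............
.......##########.#.#######.............
........#########..########.............
.........########.#########.............
..........##################............
...........##################...........
............##################..........
.........#..###################.........
```

move_arm(plan=[[[0,0,-0.8,0,0,0,0],[0,0,-0.8,0,0,0,0],[-0.8,0,-0.5,0,0,0,0],[-0.9,0,-0.3,0,0,0,0],[-0.9,0,0,0,0,0,0],[-0.9,0,0,0,0,0,0],[-0.9,0,0,0,0,0,0],[-0.9,0,0,0,0,0,0],[-0.9,0,0,0,0,0,0],[-0.9,0,0,0,0,0,0]]])

```text
clock: 25.65
position: [0.5099, 0.0834, 0.3314]
tool_rot: [-3.142, 0.0, -0.084]
force: [0.4, 0.5, 0.9]
grip_width: 0.0428
finger_force: 0.0
```

```bash
cat > end2.py <<'E'
from fit import *
from workcell import grab_frame
st=(.6431,-.0372,-.0848); w=T(st,[0,.1092,0])[0]; z0=.064
hook=[box(-18,18,-12,12,143,149),box(13,18,-12,12,127,149),box(-18,-13,-12,12,85,149)]; block=box(-11,11,-12,12,149,189); rail=box(-9,9,-60,60,193,215)
prev={}
for it in range(2):
  for n in("scene","top"):
    im=grab_frame(n)["color"].astype(float); cb=proj(n,[w[0],w[1],z0+.15])[0]; a,b=int(cb[0])-25,int(cb[1])-30
    if n in prev: print(n,"motion max",np.abs(im-prev[n])[b:b+80,a:a+50].max())
    prev[n]=im
    if it==0:
        dark=(im[:,:,0]-im[:,:,2])<20; gold=(im[:,:,0]-im[:,:,2]>60)&(im[:,:,1]>.72*im[:,:,0])
        for q in range(b,b+60): print(''.join('#' if dark[q,x] else 'g' if gold[q,x] else '.' for x in range(a,a+50))) if n=="scene" else None
        print(n,"origin",a,b,"expected body centre",proj(n,[w[0],w[1],z0+.04])[0]-[a,b],"block top",proj(n,[w[0],w[1],z0+.189])[0]-[a,b],"roof +x edge",proj(n,T((w[0],w[1],st[2]),[[.018,-.012,.149],[.018,.012,.149],[.018,-.012,.127],[.018,.012,.127]])+[0,0,z0])-[a,b])
        old=F[n]["color"].astype(float)
for n in prev:  # bystanders: change against the first picture
    for nm,P in dict(tumbler=(.481,-.028,.035),cactus=(.441,.213,.04),shell=(.465,.364,.03)).items():
        c=proj(n,P)[0].astype(int); d=np.abs(prev[n]-F[n]["color"].astype(float))[c[1]-14:c[1]+15,c[0]-14:c[0]+15].sum(2); print(n,nm,(d>90).mean().round(2))
E
python3 st.py; python3 end2.py
```

```text
25.65 [0.50990463 0.0834291  0.33140244] [0.4 0.5 0.9] [-0.03 -0.03 -0.04] [-3.1415e+00  2.0000e-04 -8.3600e-02] [-1.    0.33  0.96  1.73 -0.28  1.24 -1.62]
stand xy -0.14293384115300928 0.1089141962706191
..................................................
..................................................
gg................................................
ggg...............................................
gggg..............................................
ggggg.............................................
gggggg............................................
ggggggg...........................................
gggggggg..........................................
ggggggggg.........................................
gggggggggg........................................
ggggggggggg.......................................
gggggggggggg......................................
ggggggggggggg.....................................
ggggggggggggggg...................................
.ggggggggggggggg..................................
..gggggggggggggg..................................
....ggggggggggg............
[... 2055 characters left out ...]
....gggg
...........gggggggggggggggggggggggggggggggg....ggg
...........ggggggggggggggggggggggggggggggggg.....g
scene origin 253 218 expected body centre [28.74248463 62.09538292] block top [24.68946106 17.49986026] roof +x edge [[14.04991532 31.99985736]
 [22.50577663 40.09132964]
 [14.8845194  38.80605434]
 [23.1948251  46.82179746]]
top origin 311 181 expected body centre [24.15622029 38.94083674] block top [25.73316721 27.73066066] roof +x edge [[31.88183461 22.71219482]
 [20.00452262 21.79692177]
 [31.50125217 24.60700703]
 [19.87283252 23.71039375]]
scene motion max 30.0
top motion max 45.0
scene tumbler 0.0
scene cactus 0.0
scene shell 0.0
top tumbler 0.99
top cactus 0.32
top shell 0.0
```

move_arm(plan=[[[0,0,0,0,0,0,0],[0,0,0,0,0,0,0],[0,0,0,0,0,0,0],[0,0,0,0,0,0,0],[0,0,0,0,0,0,0],[0,0,0,0,0,0,0],[0,0,0,0,0,0,0],[0,0,0,0,0,0,0],[0,0,0,0,0,0,0],[0,0,0,0,0,0,0]]])

```text
clock: 26.85
position: [0.5106, 0.0835, 0.3314]
tool_rot: [-3.142, 0.0, -0.084]
force: [-0.4, -0.3, -0.3]
grip_width: 0.0426
finger_force: 0.0
```

```bash
python3 end2.py | grep -v '^[.g#]*$'; python3 -c "
from workcell import job_done; print(job_done())"
```

```text
scene origin 253 218 expected body centre [28.74248463 62.09538292] block top [24.68946106 17.49986026] roof +x edge [[14.04991532 31.99985736]
 [22.50577663 40.09132964]
 [14.8845194  38.80605434]
 [23.1948251  46.82179746]]
top origin 311 181 expected body centre [24.15622029 38.94083674] block top [25.73316721 27.73066066] roof +x edge [[31.88183461 22.71219482]
 [20.00452262 21.79692177]
 [31.50125217 24.60700703]
 [19.87283252 23.71039375]]
scene motion max 18.0
top motion max 3.0
scene tumbler 0.0
scene cactus 0.0
scene shell 0.0
top tumbler 0.99
top cactus 0.33
top shell 0.0
the job is handed in; nothing more can be done
None
```

The job is handed in at about 27 s with no verdict returned: contact forces and the camera put the lantern hanging upright and still in the yellow-side notch, with the bystanders unmoved, but I viewed 11 pictures, one over the limit of 10.

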